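Shut the wide drawer to free the hair-clip drawer

TASK

The wide middle drawer of the little wooden chest has been left open, and its interlock holds the side drawers locked. Push the wide drawer fully home, and only then pull the left-hand drawer (left as seen from the robot, on its +y side) all the way out, so that the hair clips in it can be reached. Leave the right-hand drawer shut and the other things in the niche undisturbed.

Things in the scene. Friction and masses are not known exactly. Their poses are not given: they have to be found in the camera images.
- chest: Low wooden chest, fixed, 160 mm deep (x), 390 mm wide (y), 80 mm high. Three drawers side by side in its -x face, the fronts 12 mm proud: a wide one in the middle (front 166 mm wide), a narrow one (104 mm) on each side. Three like knobs, 139.5 mm apart when all are shut. Origin: centre of its underside; x to its back, y to its left-hand drawer, z up.
- wide_drawer (a joint): Wide middle drawer, open at the start. While it is more than about 3 mm out, a hidden ball interlock locks both side drawers (3 to 4 mm of play); while a side drawer is out, it is locked itself. 0 = shut (front against the chest), 0.080 m = outer stop; slides out along the chest's -x (towards the robot) with about 1.5 N of friction and stays where left.
- left_drawer (a joint): Narrow left-hand drawer (+y side of the chest), holding a pair of silver hair clips; shut at the start. 0 = shut (front against the chest), 0.080 m = outer stop; slides out along the chest's -x (towards the robot) with about 1.5 N of friction and stays where left.
- right_drawer (a joint): Narrow right-hand drawer (-y side), shut at the start, to be left shut. 0 = shut (front against the chest), 0.080 m = outer stop; slides out along the chest's -x (towards the robot) with about 1.5 N of friction and stays where left.
- wide_knob (a point): Centre of the wide middle drawer's steel drum knob: upright cylinder, 18 mm diameter, 28 mm high, 28 mm out from the drawer front on a 10 mm stem, free above and on both sides. 50 mm above the work surface, 30 mm below the chest's top. Axes as the chest's: push along x to shut, pull along -x to open, z up.
- left_knob (a point): Centre of the left-hand drawer's steel drum knob: upright cylinder, 18 mm diameter, 28 mm high, 28 mm out from the drawer front on a 10 mm stem, free above and on both sides. 50 mm above the work surface, 30 mm below the chest's top. Axes as the chest's: push along x to shut, pull along -x to open, z up.
- perfume_bottle: Bystander: empty clear perfume bottle, 32 x 46 x 86 mm high, standing on the chest's top towards its back. Origin: centre of its underside, z up.
- comb: Bystander: brown horn-style comb, 170 x 36 x 5 mm, lying flat beside the chest on one side. Origin: centre of its underside, x along its length.
- nail_file: Bystander: steel nail file with a black handle, 160 x 14 x 6 mm, lying flat on the other side. Origin: on its underside at its middle, x along its length towards the tip.

How it is judged:
By the outcome, as a careful person would: the job done as asked, in the order asked, and still so for the second after the job is handed in, with the robot touching nothing.
It also fails if it takes over 43 s, if anything falls off the work surface, if the arm or the gripper's body presses on something with over 40 N, if the wrist force passes 120 N, or if a joint passes its speed limit or range.

ROBOT

A 7-joint arm with a two-finger parallel gripper is mounted at the origin on the work surface. World frame = base frame: x ahead of the robot, y to its left, z up, the work surface at z = 0. Lengths are in m, angles in rad, forces in N, time in s.
With the tool pointing down it reaches from about 0.4 to 0.925 m from the base axis. Payload 5.6 kg.
Tool frame: the origin (TCP) lies at the very end of the fingers, on their centre line; the grasp point (between the pads) lies 19 mm behind it; z points along the fingers, y is the direction in which the jaws open and shut (so a half turn about z gives the same grasp; the last joint's range is limited). The gripper opens to 85 mm and grips with 20 to 120 N. Pads are 22 mm wide; open, the fingers measure 114 mm over their backs; the gripper's body (76 mm by 85 mm) begins 54 mm behind the grasp point. The pads swing forward as they close: fully open they stand 13 mm farther back than shut.
Start: joints at [1.188, 0.468, -0.012, 1.603, 0.006, 1.071, -0.056], TCP at [0.217, -0.613, 0.231] pointing down, gripper open.
Joint ranges: [-2.53, 2.53], [-0.31, 2.02], [-1.57, 1.55], [0.28, 2.44], [-1.29, 4.43], [0.15, 1.84], [-2.92, 2.92]. Speed limits (rad/s): [2.57, 2.57, 3.14, 3.14, 3.14, 3.14, 3.14].

INTERFACE

Orientations are given as a unit quaternion [x, y, z, w].
In Python, from cell import r, effector, grab_frame, get_calibration, ticket gives the robot as it stands. The module is installed in compiled form; this text tells all that it offers. Calls block until the motion is done:
- r.move_pose(position, orientation): joint-space move of the TCP to a pose.
- r.move_linear(position, v=0.15, orientation=None): straight line of the TCP; orientation=None keeps the orientation; v is the mean speed in m/s.
- r.move_joints(angles): joint-space move.
- effector.gripper_to(opening, f_grip=None): opening from 0.0 (shut) to 1.0 (fully open); f_grip is the grip in N (None keeps the last); returns when the fingers have stopped.
- r.pause(seconds).
- r.inverse_kinematics(position, orientation): joint angles nearest the present ones, or None.
- r.observe(): the state.
- grab_frame(name): name is "side" or "top"; returns the picture (384x512x3 uint8, blue, green, red); there is no depth.
- get_calibration(name): a dict with "intrinsics" (3x3 intrinsics, pixels), "R" (3x3) and "t" (3): a world point X has camera coordinates R X + t. Camera axes: x right, y down, z forward; pixel columns grow to the right and rows downward; lengths in m; the calibration is good to about 2 mm. A picture is of the moment at which its call begins. get_calibration takes no time and is no camera call.
A pose or a line that the arm cannot do raises r.Unreachable and nothing moves.
- ticket.hand_in(): hands the job in, once; it reports no verdict.
The state is a dict: "time": time; "joint_pos": joint angles; "qd": joint speeds; "joint_efforts": joint torques, N m; "eef_pos": TCP position; "tool_rot": TCP orientation; "wrist_force": force on the tool from outside, world axes, zero at the start; "moment": the same for the moment, N m; "grip_width": opening from 0.0 (shut) to 1.0 (fully open).
Only numpy, scipy, OpenCV 4.12 (cv2) and the standard library are available. Lean on these libraries where they do the work, as an engineer would, in place of code of your own. Each camera call takes 0.05 s, during which the arm holds its last target. There are 200 camera calls.

## Working session

There is one attempt and no reset: what is moved stays moved. The work goes in short steps, each a Python script; the robot and the scene stay as the last script left them, time stands still between calls to the robot, and variables do not carry over. Pictures are saved under pics/ and viewed, about 8 in all and at most 12, crops included, and the job is handed in when it is done.

```bash
mkdir -p pics; python3 - <<'E'
from cell import *
import cv2
for n in("side","top"):
    cv2.imwrite(f"pics/{n}0.png",cv2.resize(grab_frame(n),(800,600),interpolation=cv2.INTER_CUBIC))
    c=get_calibration(n);print(n,c)
s=r.observe();print(s["time"],s["eef_pos"],s["tool_rot"],s["grip_width"])
E
```

```text
side {'intrinsics': array([[357.08223566,   0.        , 260.16960168],
       [  0.        , 357.08223566, 183.21238109],
       [  0.        ,   0.        ,   1.        ]]), 'R': array([[-0.76922539, -0.63883751, -0.01337698],
       [-0.47019456,  0.58008988, -0.66514119],
       [ 0.43267699, -0.50535371, -0.74659779]]), 't': array([0.50790212, 0.35152241, 0.94676744])}
top {'intrinsics': array([[457.07268276,   0.        , 256.24736886],
       [  0.        , 457.07268276, 194.34632731],
       [  0.        ,   0.        ,   1.        ]]), 'R': array([[ 0.02007383, -0.99977509, -0.00684181],
       [-0.99481042, -0.01929049, -0.09990045],
       [ 0.099746  ,  0.00881169, -0.99497391]]), 't': array([-0.02082149,  0.6405774 ,  1.30221036])}
0.1 [ 0.21642148 -0.61236224  0.23041492] [ 9.85599855e-01  1.69092460e-01 -2.09215716e-04 -7.89055706e-04] 0.9971519446161373
```

View pics/side0.png

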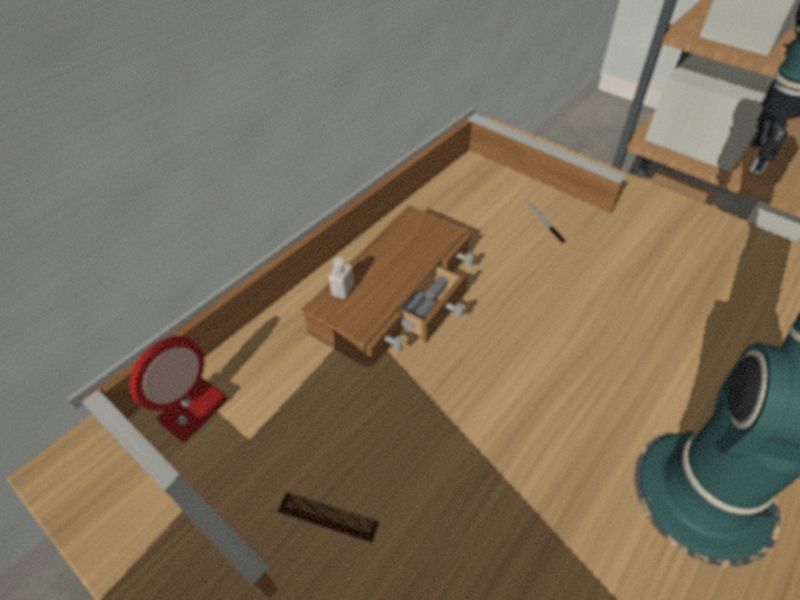

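View pics/top0.png

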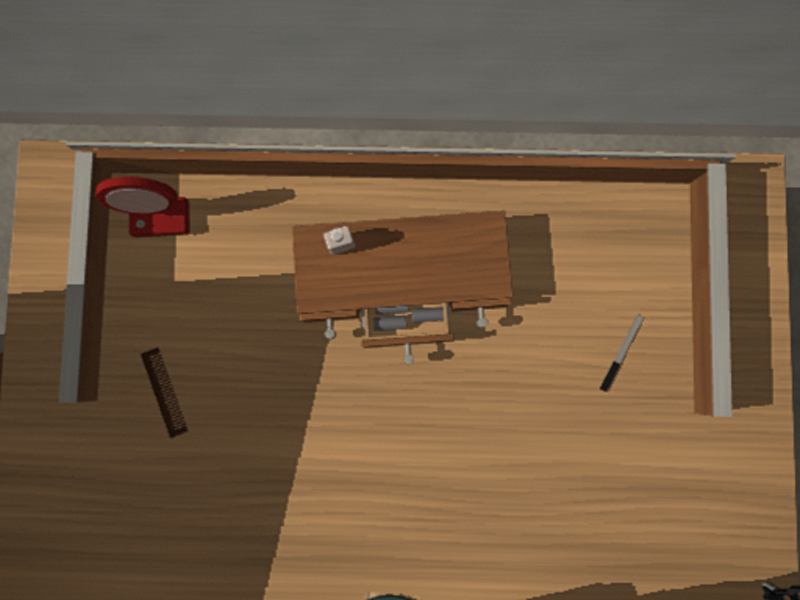

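Both views show the wide drawer out with its knob near (408,357) in the top view. The left knob is near (330,333) and the right knob near (482,322). I'll enlarge that area for measurement.

```bash
cat > h.py <<'E'
from cell import *
import cv2, numpy as np
def ray(n,u,v,z):
    c=get_calibration(n);d=c["R"].T@np.linalg.inv(c["intrinsics"])@[u,v,1];o=-c["R"].T@c["t"]
    return o+d*(z-o[2])/d[2]
def crop(n,x0,y0,w,h,k,f):
    cv2.imwrite(f,cv2.resize(grab_frame(n)[y0:y0+h,x0:x0+w],None,fx=k,fy=k,interpolation=cv2.INTER_CUBIC))
E
python3 -c "
from h import *
crop('top',180,130,160,110,5,'pics/top1.png')"
```

```text
(no output)
```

View pics/top1.png

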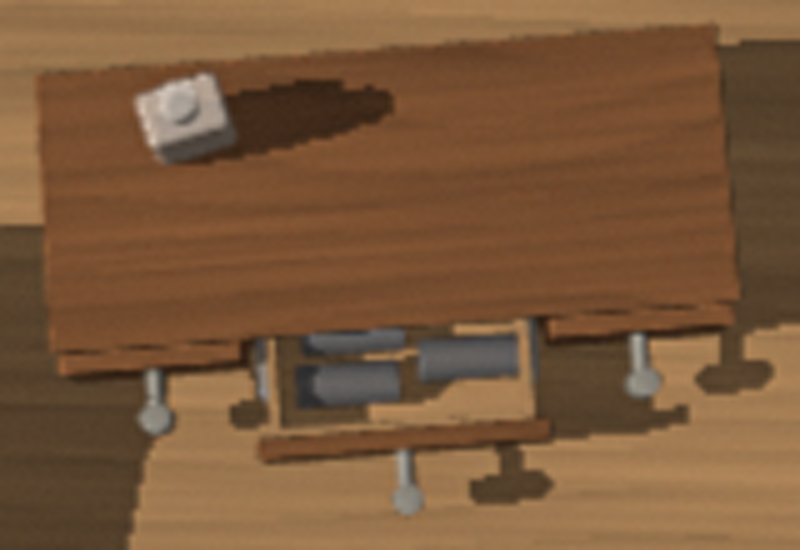

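Crop: knob tops are at left (156,416), wide (408,496), right (643,380). The chest's top corners are (38,74), (717,25), (738,300) and (52,350).

```bash
python3 - <<'E'
from h import *
f=lambda x,y,z: ray("top",180+(x+.5)/5-.5,130+(y+.5)/5-.5,z)
K={n:f(x,y,.062) for n,x,y in(("L",156,416),("W",408,496),("R",643,380))}
C=[f(x,y,.08) for x,y in((38,74),(717,25),(738,300),(52,350))]
for k in K:print(k,K[k].round(4))
C=np.array(C);print(C.round(4))
d=K["L"]-K["R"];print(np.linalg.norm(d),"yaw knobs",np.degrees(np.arctan2(-d[0],d[1])))
for a,b in((0,1),(3,2)):
    e=C[a]-C[b];print(np.linalg.norm(e),np.degrees(np.arctan2(-e[0],e[1])))
for a,b in((0,3),(1,2)):
    e=C[a]-C[b];print(np.linalg.norm(e),np.degrees(np.arctan2(e[1],e[0])))
y=np.arctan2(-d[0],d[1]);ax=np.array([np.cos(y),np.sin(y),0])
print("wide out",(K["W"]-(K["L"]+K["R"])/2)@ax, "lat",(K["W"]-(K["L"]+K["R"])/2)@[-np.sin(y),np.cos(y),0])
E
```

```text
L [0.5826 0.1197 0.062 ]
W [ 0.5401 -0.0244  0.062 ]
R [ 0.6086 -0.1568  0.062 ]
[[ 0.7752  0.1909  0.08  ]
 [ 0.8107 -0.1953  0.08  ]
 [ 0.6533 -0.2079  0.08  ]
 [ 0.6176  0.1774  0.08  ]]
0.277730517206618 yaw knobs 5.358883017583102
0.3877479831474446 5.261844165534327
0.38700371410377993 5.300568443618102
0.15814218668878202 4.873385804164721
0.1578874395514081 4.602627573483679
wide out -0.05579675226007316 lat -0.0006727749491259091
```

```bash
cat >> h.py <<'E'
yaw=np.radians(5.2); ax=np.array([np.cos(yaw),np.sin(yaw),0])
Q=[np.cos(yaw/2),np.sin(yaw/2),0,0]
L=np.array([.5826,.1197,0]);W=np.array([.5401,-.0244,0])
def at(p,z): return [float(p[0]),float(p[1]),z]
def st(m=""):
    s=r.observe();f=np.array(s["wrist_force"])
    print(m,round(s["time"],2),np.round(s["eef_pos"],4),"f_ax %.1f"%(f@ax),"F",f.round(1),"grip %.3f"%s["grip_width"]);return s
E
python3 - <<'E'
from h import *
r.move_pose(at(W,.2),Q);st("above")
r.move_linear(at(W,.032),v=.15);st("down")
effector.gripper_to(0.0,f_grip=30);st("grip")
crop('top',180,130,160,110,5,'pics/top2.png')
E
```

```text
above 2.54 [ 0.5402 -0.0255  0.2   ] f_ax -0.3 F [-0.3  0.2  0.1] grip 0.998
down 3.81 [ 0.5408 -0.0244  0.0328] f_ax 0.7 F [0.7 0.2 0.8] grip 1.000
grip 4.43 [ 0.5402 -0.0243  0.0322] f_ax -1.4 F [-1.4  0.6  3.1] grip 0.201
```

View pics/top2.png

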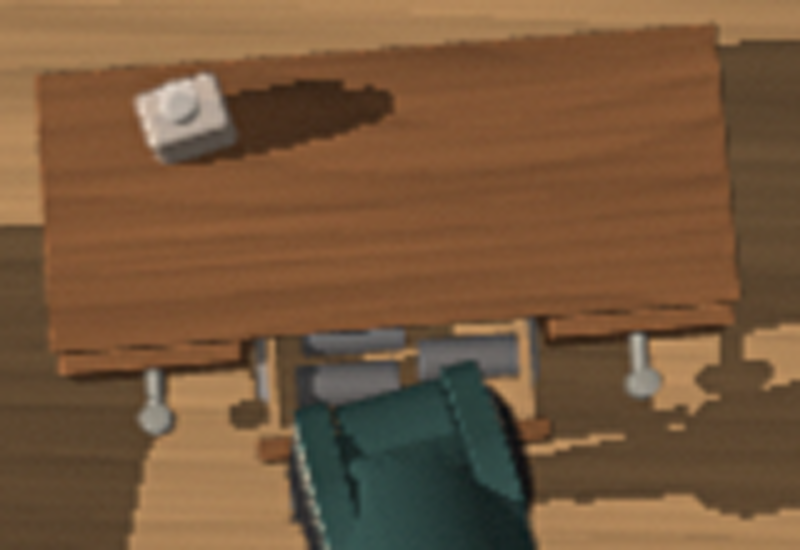

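The gripper hides the knob around (410,480). The grip opening of about 17 mm matches the 18 mm knob. Next I push in small steps until the force rises.

```bash
python3 - <<'E'
from h import *
r.move_linear(at(W+ax*.050,.032),v=.06);st("50")
for d in np.arange(.052,.0681,.002):
    r.move_linear(at(W+ax*d,.032),v=.03);s=st("%.3f"%d)
    if np.array(s["wrist_force"])@ax<-15:break
E
```

```text
50 5.47 [ 0.591  -0.0194  0.0322] f_ax 0.9 F [0.8 1.6 3.7] grip 0.197
0.052 5.72 [ 0.5921 -0.0193  0.0322] f_ax -1.0 F [-1.2  1.7  4.8] grip 0.203
0.054 5.97 [ 0.594  -0.0192  0.0322] f_ax -0.4 F [-0.6  2.3  6. ] grip 0.196
0.056 6.22 [ 0.5959 -0.019   0.0322] f_ax -1.3 F [-1.5  1.7  5.4] grip 0.199
0.058 6.47 [ 0.5963 -0.0189  0.0321] f_ax -5.5 F [-5.6  1.2  9.7] grip 0.200
0.060 6.72 [ 0.5963 -0.019   0.0321] f_ax -10.3 F [-10.4   1.1  14.7] grip 0.201
0.062 6.97 [ 0.5963 -0.0189  0.032 ] f_ax -15.7 F [-15.9   0.7  19.3] grip 0.197
```

The stop was reached at x=0.5963, where I expected the shut position. I'll release, rise and check.

```bash
python3 - <<'E'
from h import *
r.move_linear(at(W+ax*.058,.032),v=.03)
effector.gripper_to(1.0);st("open")
r.move_linear(at(W+ax*.057,.15),v=.15);st("up")
r.move_pose(at(L-ax*.06,.15),Q);st("near L")
crop('top',180,130,160,110,5,'pics/top3.png')
E
```

```text
open 7.92 [ 0.5979 -0.0192  0.032 ] f_ax -0.5 F [-0.4 -0.6  0.5] grip 1.003
up 8.85 [ 0.5961 -0.0193  0.1491] f_ax 0.2 F [ 0.2  0.1 -0.8] grip 0.997
near L 9.51 [0.5225 0.1143 0.1493] f_ax 0.2 F [ 0.3 -1.6 -0.2] grip 0.997
```

View pics/top3.png

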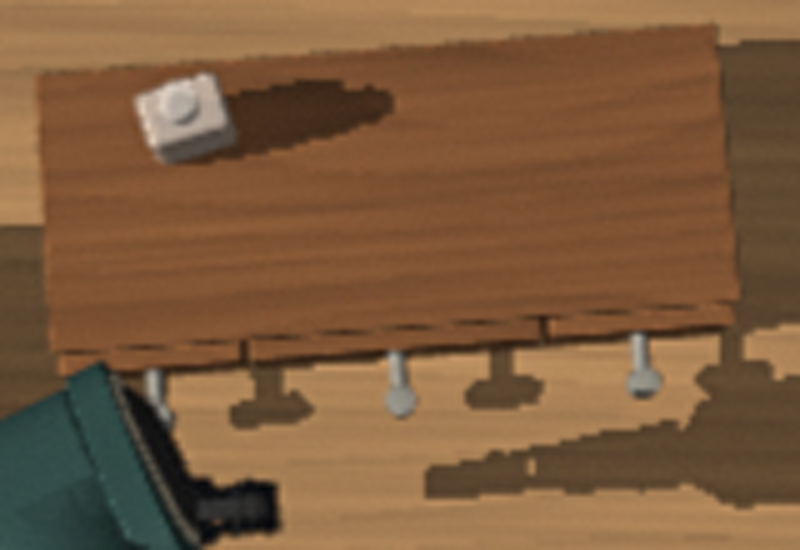

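The wide drawer's front lines up with the others. Its knob is at (400,402), against about 398 on the line between the side knobs. I'll measure that offset more closely with image code before pulling.

```bash
python3 - <<'E'
import cv2,numpy as np
from h import *
def knob(im,x,y):
    # template: knob R in same picture
    t=im[348:402,622:664]; s=im[y-45:y+45,x-40:x+40]
    m=cv2.matchTemplate(s,t,cv2.TM_CCOEFF_NORMED);_,v,_,p=cv2.minMaxLoc(m)
    return np.array([x-40+p[0]+21,y-45+p[1]+32]),v
a=cv2.imread("pics/top1.png");b=cv2.imread("pics/top3.png")
f=lambda q: ray("top",180+(q[0]+.5)/5-.5,130+(q[1]+.5)/5-.5,.062)
l,v1=knob(a,156,412);w,v2=knob(b,400,395);R,v3=knob(b,643,375)
print(l,w,R,v1,v2,v3)
l,w,R=map(f,(l,w,R));print("wide minus mean, along ax mm",1e3*(w-(l+R)/2)@ax,w)
E
```

```text
[157 416] [401 401] [643 380] 0.8564549684524536 0.8499681949615479 1.0
wide minus mean, along ax mm -1.7450648158645832 [ 0.5939012  -0.01942934  0.062     ]
```

The reading is 1.7 mm short, which is less than one native pixel, so it's inconclusive. There's plenty of time, so I'll push the knob again with closed fingers to be certain.

```bash
python3 - <<'E'
from h import *
P=W+ax*.056
effector.gripper_to(0.0)
r.move_linear(at(P-ax*.045,.15),v=.25)
r.move_linear(at(P-ax*.045,.035),v=.2);st("down")
r.move_linear(at(P-ax*.025,.035),v=.08);st("-25")
for d in np.arange(-.022,-.001,.002):
    r.move_linear(at(P+ax*d,.035),v=.04);s=st("%.3f"%d)
    if np.array(s["wrist_force"])@ax<-20:break
r.move_linear(at(P-ax*.045,.035),v=.15)
r.move_linear(at(P-ax*.045,.13),v=.25);st("up")
crop('top',180,130,160,110,5,'pics/top4.png')
E
```

```text
down 11.76 [ 0.5517 -0.0222  0.0357] f_ax -0.2 F [-0.2  0.1  0.2] grip -0.002
-25 12.16 [ 0.5715 -0.0216  0.0357] f_ax -0.2 F [-0.1 -0.6 -0. ] grip -0.001
-0.022 12.41 [ 0.5739 -0.0214  0.0351] f_ax 0.5 F [ 0.5 -0.4 -0.6] grip 0.002
-0.020 12.66 [ 0.5748 -0.0213  0.0348] f_ax -4.9 F [-5.   0.7  3. ] grip -0.001
-0.018 12.91 [ 0.5748 -0.0213  0.0346] f_ax -10.0 F [-10.1  -0.3   8. ] grip 0.002
-0.016 13.16 [ 0.5748 -0.0213  0.0344] f_ax -13.9 F [-13.7  -2.   10.7] grip -0.002
-0.014 13.41 [ 0.5748 -0.0213  0.0341] f_ax -20.6 F [-20.6  -1.6  15.6] grip 0.000
up 14.3 [ 0.5524 -0.0234  0.1309] f_ax -0.3 F [-0.3  0.3 -0.5] grip 0.000
```

Contact came within a millimetre of where expected and the knob held at 20 N, so the drawer is fully home. Next is the left drawer.

```bash
python3 - <<'E'
from h import *
P=np.array([.5832,.1198,0])
effector.gripper_to(1.0)
r.move_pose(at(P,.13),Q)
r.move_linear(at(P,.032),v=.15);st("down")
effector.gripper_to(0.0,f_grip=40);st("grip")
r.move_linear(at(P-ax*.010,.032),v=.04);s=st("10")
if np.array(s["wrist_force"])@ax<12 and s["grip_width"]>.15:
    r.move_linear(at(P-ax*.074,.032),v=.06);st("74")
    for d in np.arange(.076,.0941,.002):
        r.move_linear(at(P-ax*d,.032),v=.03);s=st("%.3f"%d)
        if np.array(s["wrist_force"])@ax>15 or s["grip_width"]<.1:break
E
```

```text
down 16.57 [0.5839 0.1196 0.0327] f_ax 1.1 F [ 1.   0.3 -0.1] grip 1.002
grip 17.2 [0.5833 0.12   0.0323] f_ax -0.3 F [-0.3 -0.2  3.4] grip 0.201
10 17.6 [0.5726 0.119  0.0323] f_ax -1.8 F [-1.8 -0.3  5.1] grip 0.197
74 18.82 [0.5082 0.1128 0.0322] f_ax -0.2 F [-0.2  0.1  6.8] grip 0.201
0.076 19.07 [0.5064 0.1126 0.0322] f_ax 0.9 F [0.9 0.  6.9] grip 0.200
0.078 19.32 [0.5044 0.1124 0.0322] f_ax 0.8 F [0.7 0.4 7.8] grip 0.194
0.080 19.57 [0.5036 0.1124 0.0323] f_ax 4.2 F [4.2 0.1 4.9] grip 0.197
0.082 19.82 [0.5036 0.1124 0.0324] f_ax 8.1 F [ 8.1  0.8 -0.3] grip 0.200
0.084 20.07 [0.5036 0.1124 0.0325] f_ax 13.8 F [13.8  0.7 -6.7] grip 0.202
0.086 20.32 [0.5036 0.1124 0.0325] f_ax 19.7 F [ 19.6   1.7 -12.3] grip 0.192
```

```bash
python3 - <<'E'
from h import *
P=np.array([.5832,.1198,0])
r.move_linear(at(P-ax*.081,.032),v=.03)
effector.gripper_to(1.0);st("open")
r.move_linear(at(P-ax*.080,.2),v=.2);st("up")
r.move_pose([.40,-.25,.25],Q);st("away")
crop('top',180,130,160,110,5,'pics/top5.png')
cv2.imwrite("pics/side5.png",cv2.resize(grab_frame("side"),(800,600)))
E
```

```text
open 21.31 [0.5024 0.1125 0.0319] f_ax 0.5 F [ 0.6 -0.  -0.2] grip 1.000
up 22.3 [0.5028 0.1122 0.199 ] f_ax -0.5 F [-0.6  0.3 -1.2] grip 1.003
away 23.72 [ 0.4006 -0.2489  0.2497] f_ax -0.0 F [-0.  -0.2  0.1] grip 0.999
```

View pics/top5.png

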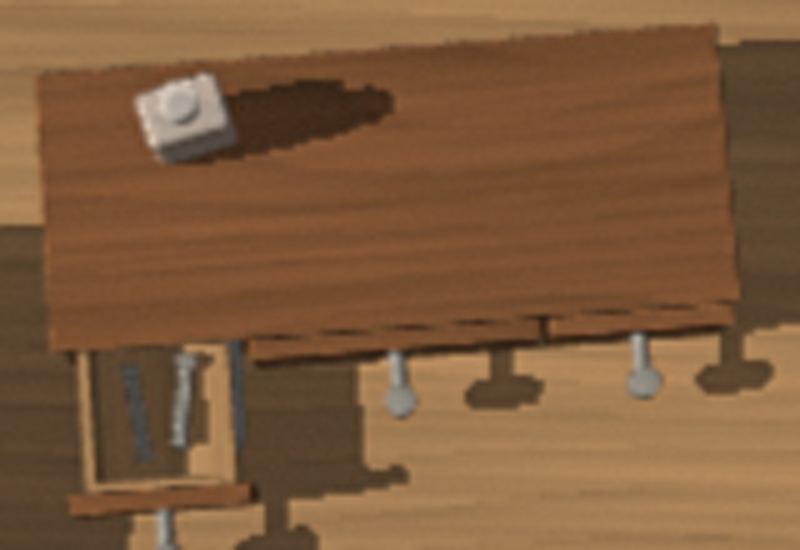

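View pics/side5.png

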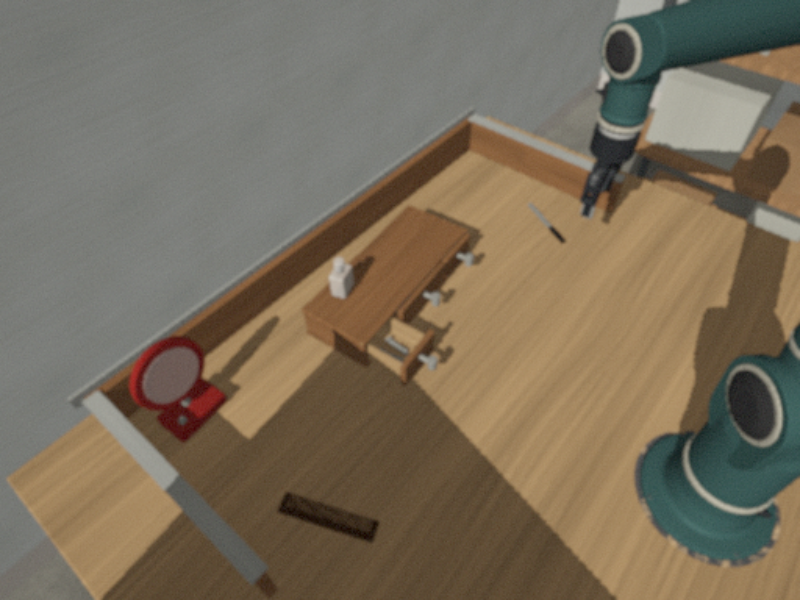

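The left drawer is fully out, front near (160,498) in the crop, with the clips visible at (135,410) and (182,400). The wide and right drawers are shut, and the bottle, comb, file and mirror are where they were.

```bash
python3 -c "
from cell import *
ticket.hand_in()"
```

```text
the job is handed in; nothing more can be done
```

I pushed the wide drawer home first, then pulled the left-hand drawer all the way out, and handed the job in at about 24 s on the robot's clock (limit 43 s).

- **Wide drawer:** I gripped its knob and pushed about 56 mm, until it stopped moving and the force rose to 16 N. An image check then read it as 1.7 mm short of home, less than one camera pixel. I pushed again with closed fingers up to 20 N. It met the stop straight away and did not move further, so I judged it fully home.
- **Left drawer:** I gripped its knob and pulled. It stopped at about 80 mm of travel, and I pulled up to 20 N against the stop before releasing.
- **Final pictures:** The left drawer is fully out with both hair clips visible, and the wide and right drawers are shut. The bottle, comb, nail file and the red mirror look unmoved, and the arm is clear of everything.

The 1.7 mm image reading was the only check that disagreed.

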